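# Slide the yarn card over the slab's edge and lay it on the mat

## Task

Push the black yarn card along the stone slab to the left (as the robot sees it) until about a third of its length hangs over the slab's left edge, and let go so that it lies there by itself. Then grip it by the overhanging end, carry it to the green mat and lay it flat in the middle of the mat, long side along the mat's long side, lowering it right down before letting go. Leave the yellow card and the tally counter where they are.

Things in the scene. Friction and masses are not known exactly. Their poses are not given: they have to be found in the camera images.
- black_card_center (a point): Centre (half-way up) of the black yarn winding card, a loose flat rigid plate, 56 mm (its x) by 120 mm (its y) by 6 mm thick (z), 0.1 kg, with plain straight sides. It lies flat on the slab, its centre 53 mm above the worktop, its long axis y pointing roughly to the left, beside the yellow card (either may be the one nearer the robot).
- black_card: The same black card; this origin is the centre of its underside, axes as above.
- yellow_card_center (a point): Centre (half-way up) of the yellow yarn winding card, same size and shape as the black one, also lying on the slab. It must stay where it is.
- slab: Fixed slab of pale polished stone on rubber feet, 200 mm (its x) by 170 mm (its y), its flat top 50 mm above the worktop. Origin: under its centre, on the worktop (z = 0); x points roughly away from the robot, y roughly to the left, so its left edge is at its own y = +85 mm. The worktop to the left and right of it is free; a wall stands at the right, at y = -0.5 m in the robot's frame.
- mat: Fixed thin green plastic mat lying on the worktop to the left of the slab, 125 mm (its x) by 195 mm (its y, running roughly left to right) by 3 mm thick. Origin: centre of its underside, on the worktop (z = 0). A tall wrap reel, fixed, stands farther left and behind it: its arms are over the worktop at x above 0.50 m and y above 0.22 m in the robot's frame, 0.1 to 0.46 m high; its low base (60 mm high) begins at x = 0.52 m, y above 0. Keep the arm clear of it.
- tally_counter: Bystander: round white tally counter, 68 x 42 x 21 mm, on the worktop behind and left of the slab. Origin: centre of its underside.

How it is judged:
By the outcome, as a careful person would: the job done as asked, in the order asked, and still so for the second after the job is handed in, with the robot touching nothing.
It also fails if it takes over 51 s, if anything falls off the work surface, if the arm or the gripper's body presses on something with over 40 N, if the wrist force passes 120 N, or if a joint passes its speed limit or range.

## Robot

A 7-joint arm with a two-finger parallel gripper is mounted at the origin on a cart in front of the work surface, level with it; the furniture and walls round the work are solid. World frame = base frame: x ahead of the robot, y to its left, z up, the work surface at z = 0. Lengths are in mm, angles in rad, forces in N, time in s.
With the tool pointing down it reaches from about 350 to 900 mm from the base axis. Payload 19.9 kg.
Tool frame: the origin (TCP) lies midway between the tips of the shut fingers; the grasp point (between the pads) lies behind it (env.grip_point_offset is the z of the grasp point in the tool frame, in mm); z points along the fingers, y is the line along which they close (so a half turn about z gives the same grasp; the last joint's range is limited). The gripper opens to 85 mm and grips with 20 to 120 N. Pads are 22 mm wide; open, the fingers measure 114 mm over their backs; the gripper's body (76 mm by 85 mm) begins 54 mm behind the grasp point. The pads swing forward as they close: fully open they stand 13 mm farther back than shut.
Start: joints at [-1.181, 0.417, -0.01, 1.614, 0.005, 1.111, -0.053], TCP at [261.554, 567.619, 231.26] pointing down, gripper open.
Joint ranges: [-2.81, 2.81], [-0.39, 2.02], [-1.27, 1.25], [0.06, 2.57], [-1.19, 4.33], [0.19, 2], [-2.82, 2.82]. Speed limits (rad/s): [1.89, 1.89, 2.39, 2.39, 3.01, 3.01, 3.01].

## Interface

Orientations are given as a unit quaternion [w, x, y, z].
In Python, from rig import env gives the robot as it stands. The module is installed in compiled form; this text tells all that it offers.
- The arm moves only by the shell command python3 -m inch 'ROWS' [FORCE]. ROWS is JSON, a list of rows, each a list of 7 numbers: the shift along the tool's x, y, z each as a share of 0.2 m, from -1 to 1, then the turn, a rotation vector about the tool's x, y, z each as a share of pi rad, from -1 to 1, then the closure, from 0 (fully open) to 1 (shut). A call has 1 to 12 rows; each row is the pose to reach, as a shift and turn from the pose commanded when the call began, along the tool's axes at that moment, turning the shorter way round; what a row does not reach only later rows make up. A row lasts 1/12 s, in which the tool goes at most 41.7 mm and 7.16 degrees, less where a joint would pass 70% of its speed; a pose out of reach is approached as far as the arm can. A call with a number of a shift or a turn outside -1 to 1 is refused whole. A call with a gripper value outside its range is refused whole. The fingers move at their own pace and stop on an object; FORCE is the grip in N (left out, the last holds). Time passes only in rows, so rows that repeat a pose let the fingers close. It gives the time, the measured TCP pose, the force, the opening and the grip force at its end, in the units of the state.
- env.get_obs(): the state, without advancing time (a new reading comes with each control period).
- env.read_camera(name): name is "scene" or "top" or "wrist"; returns a dict with "pixels" (420x560x3 uint8, red, green, blue), "depth" (420x560 float32, mm along the optical axis (not along the pixel's ray), 0 where there is no reading), "camera_matrix" (3x3 intrinsics, pixels), "rvec" (rotation vector, rad) and "tvec" (3), from world to camera coordinates, as OpenCV has them. Camera axes: x right, y down, z forward; pixel columns grow to the right and rows downward; lengths in mm; the calibration is good to about 2 mm. A picture is of the moment at which its call begins.
- env.job_done(): hands the job in; it is judged then, once.
The state is a dict: "time": time; "joint_positions": joint angles; "qvel": joint speeds; "tau": joint torques, N m; "ee_pos": TCP position; "tcp_rot": TCP orientation; "contact_force": force on the tool from outside, world axes, zero at the start; "ft_torque": the same for the moment, N m; "opening": finger opening in mm; "grasp_force": force on a finger pad.
Only numpy, scipy, OpenCV 4.12 (cv2) and the standard library are available. Lean on these libraries where they do the work, as an engineer would, in place of code of your own. Each camera call takes 0.05 s, during which the arm holds its last target. There are 200 camera calls.

## Working session

There is one attempt and no reset: what is moved stays moved. The work goes in short steps, Python scripts to look and compute and a shell command to move; the robot and the scene stay as the last step left them, time stands still between calls to the robot, and variables do not carry over. Pictures are saved under pics/ and viewed, at most 10 in all, crops included, and the job is handed in when it is done.

```bash
mkdir -p pics; cat > h.py <<'E'
import numpy as np, cv2
from rig import env
from scipy.spatial.transform import Rotation as R
def cloud(c):
    K=c["camera_matrix"];d=c["depth"];v,u=np.mgrid[:d.shape[0],:d.shape[1]]
    P=np.stack([(u-K[0,2])/K[0,0]*d,(v-K[1,2])/K[1,1]*d,d],-1)
    M=cv2.Rodrigues(np.array(c["rvec"],float))[0]
    return (P-np.array(c["tvec"]).ravel())@M
def save(c,n): cv2.imwrite(f"pics/{n}.png",c["pixels"][...,::-1])
def tool(o):
    q=o["tcp_rot"];return R.from_quat([q[1],q[2],q[3],q[0]])
def rect(P,m):
    pts=P[m][:,:2].astype(np.float32);r=cv2.minAreaRect(pts);return r,np.median(P[m][:,2]),m.sum()
E
python3 - <<'E'
from h import *
o=env.get_obs();print(o,env.grip_point_offset);print(tool(o).as_matrix().round(3))
c=env.read_camera("top");save(c,"top0");np.savez("top0.npz",**c)
c=env.read_camera("scene");save(c,"scene0")
E
```

```text
{'time': 0.0, 'joint_positions': array([-1.18053236,  0.41797102, -0.01031386,  1.61420696,  0.00468373,
        1.11071844, -0.0529972 ]), 'qvel': array([-0.00057096, -0.00040963, -0.00071054,  0.00015885, -0.00156401,
        0.0022526 , -0.00064744]), 'tau': array([ 7.26796884e-05, -8.64417744e+01,  6.78776801e-01, -4.34919977e+01,
        1.90054416e-02,  7.22452125e-03,  2.03388811e-05]), 'ee_pos': array([261.39131614, 567.30530747, 230.64829039]), 'tcp_rot': array([-9.99920738e-05,  2.14202201e-01,  9.76789132e-01, -6.31987882e-04]), 'contact_force': array([0.95359138, 0.53104141, 0.22040812]), 'ft_torque': array([-0.06203084,  0.02586011, -0.00103134]), 'grasp_force': 0.0, 'opening': 85.70110044541727} -18.700000000000003
[[-0.908  0.418 -0.   ]
 [ 0.418  0.908 -0.001]
 [-0.    -0.001 -1.   ]]
```

View pics/top0.png

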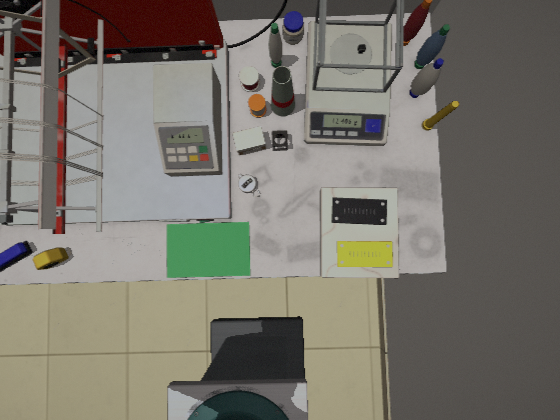

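View pics/scene0.png

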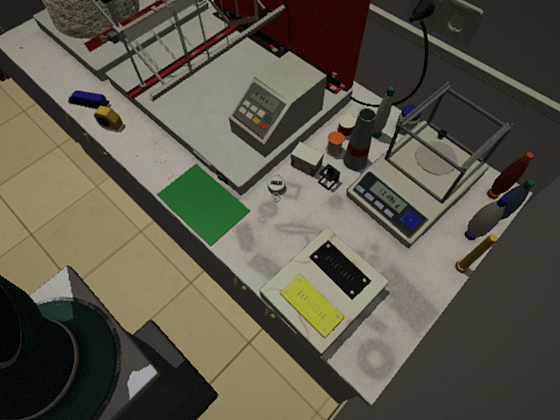

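The top view shows the black card at about (360,211), the far one. The yellow card is at (365,254), the slab spans 321–398 × 188–276, the mat is at (208,250) and the counter at (248,183). Next I measure these.

```bash
cat >> h.py <<'E'
def find(c,ry=None):
    P=cloud(c);p=c["pixels"].astype(int);r,g,b=p[...,0],p[...,1],p[...,2];z=P[...,2]
    roi=(P[...,0]>250)&(P[...,0]<650)&(P[...,1]>-450)&(P[...,1]<400)
    m={"black":roi&(p.max(-1)<75)&(z>46)&(z<66)&(P[...,1]<40),
    "yellow":roi&(r>150)&(g>140)&(b<90)&(z>40)&(z<70),
    "slab":roi&(z>38)&(z<62)&(P[...,1]<0),
    "mat":roi&(g>r+40)&(g>b+30)&(z<20)}
    out={}
    for k,v in m.items():
        n,l,s,_=cv2.connectedComponentsWithStats(v.astype(np.uint8))
        if n<2: continue
        i=1+np.argmax(s[1:,4]);rc,zz,n=rect(P,l==i)
        bx=cv2.boxPoints(rc);e=bx[1]-bx[0];e2=bx[2]-bx[1]
        L=e if np.hypot(*e)>np.hypot(*e2) else e2
        a=np.degrees(np.arctan2(L[1],L[0]))%180
        out[k]=rc[0];print(k,np.round(rc[0],1),np.round(sorted(rc[1]),1),"long-axis deg",round(a,2),"z",round(float(zz),1),n)
    return out
E
python3 - <<'E'
from h import *
for n in ("top","scene"):
    print(n);c=env.read_camera(n);find(c)
E
```

```text
top
black [ 530.5 -284.7] [ 55.7 118.3] long-axis deg 85.91 z 55.2 1305
yellow [ 436.9 -291.5] [ 54.3 118.3] long-axis deg 88.34 z 55.1 1346
slab [ 484.2 -284.4] [170.2 201. ] long-axis deg 178.2 z 50.5 6978
mat [454.8  60.9] [124.2 193.8] long-axis deg 90.04 z 2.3 4399
scene
black [ 531.5 -287.2] [ 54.5 119. ] long-axis deg 85.81 z 56.1 1487
yellow [ 437.9 -293.9] [ 55.  118.3] long-axis deg 87.85 z 56.1 1632
slab [ 485.9 -286.6] [170.4 200.4] long-axis deg 177.92 z 51.4 8409
mat [455.7  58.1] [123.7 194.8] long-axis deg 89.66 z 2.9 3688
```

```bash
cat >> h.py <<'E'
def plan(x,y,z,ydeg):
    """shares for: TCP to x,y,z, pointing down, tool y axis at heading ydeg (mod 180)"""
    o=env.get_obs();T=tool(o);d=T.inv().apply(np.array([x,y,z])-o["ee_pos"])/200
    best=None
    for a in (ydeg,ydeg+180):
        a=np.radians(a);Y=np.array([np.cos(a),np.sin(a),0]);Z=np.array([0,0,-1.]);X=np.cross(Y,Z)
        r=(T.inv()*R.from_matrix(np.stack([X,Y,Z],1))).as_rotvec()/np.pi
        if best is None or np.linalg.norm(r)<np.linalg.norm(best): best=r
    print("t",o["time"],"ee",o["ee_pos"].round(1),"F",o["contact_force"].round(1),"open",round(o["opening"],1),"grip",round(o["grasp_force"],1),"| shift",d.round(3),"turn",best.round(3),"mm",round(np.linalg.norm(d)*200))
E
python3 -m inch '[[-0.85,-1,0,0,0,0.19,0.7],[-0.85,-1,0,0,0,0.19,0.7],[-0.85,-1,0,0,0,0.19,0.7],[-0.85,-1,0,0,0,0.19,0.7],[-0.85,-1,0,0,0,0.19,0.7],[-0.85,-1,0,0,0,0.19,0.7],[-0.85,-1,0,0,0,0.19,0.7]]' 40
python3 -c "
from h import *
plan(525,-372,150,-4)"
```

```text
time: 0.78
ee_pos: [333.6, 309.6, 231.3]
tcp_rot: [0.0, 0.494, 0.869, -0.0]
contact_force: [1.2, -0.3, 0.5]
opening: 25.7
grasp_force: 0.0
t 0.7833 ee [333.6 309.6 231.3] F [ 1.2 -0.3  0.5] open 25.7 grip 0.0 | shift [-3.418 -0.92   0.409] turn [-0.     0.     0.193] mm 713
```

```bash
python3 -m inch '[[-1,-0.27,0,0,0,0.193,0.7],[-1,-0.27,0,0,0,0.193,0.7],[-1,-0.27,0,0,0,0.193,0.7],[-1,-0.27,0,0,0,0.193,0.7],[-1,-0.27,0,0,0,0.193,0.7],[-1,-0.27,0,0,0,0.193,0.7]]' >/dev/null
python3 -c "
from h import *
plan(525,-372,150,-4)"
```

```text
t 1.2833 ee [390.5 109.6 231.6] F [-0.  -0.   0.5] open 25.2 grip 0.0 | shift [-2.347  0.86   0.409] turn [ 0.     0.    -0.003] mm 507
```

```bash
python3 -m inch '[[-1,0.3,0,0,0,0,0.7],[-1,0.3,0,0,0,0,0.7],[-1,0.3,0,0,0,0,0.7],[-1,0.3,0,0,0,0,0.7],[-1,0.3,0,0,0,0,0.7],[-1,0.3,0,0,0,0,0.7]]' >/dev/null
python3 -m inch '[[-1,0.4,0,0,0,0,0.7],[-1,0.4,0,0,0,0,0.7],[-1,0.4,0,0,0,0,0.7],[-1,0.4,0,0,0,0,0.7],[-1,0.4,0,0,0,0,0.7],[-1,0.4,0,0,0,0,0.7]]' >/dev/null
python3 -c "
from h import *
plan(526,-372,80,-4)"
```

```text
t 2.2833 ee [ 503.2 -298.6  231. ] F [-1.3  0.4 -0.1] open 25.4 grip 0.0 | shift [-0.356  0.139  0.756] turn [-0.     0.001  0.   ] mm 169
```

```bash
python3 -m inch '[[-0.36,0.14,0.1,0,0,0,0.7],[-0.36,0.14,0.1,0,0,0,0.7],[-0.36,0.14,0.3,0,0,0,0.7],[-0.36,0.14,0.5,0,0,0,0.7],[-0.36,0.14,0.7,0,0,0,0.7],[-0.36,0.14,0.83,0,0,0,0.7],[-0.36,0.14,0.83,0,0,0,0.7],[-0.36,0.14,0.83,0,0,0,0.7]]' >/dev/null
python3 - <<'E'
from h import *
plan(526,-372,52,-4)
a=env.read_camera("scene");b=env.read_camera("wrist")
w=cv2.resize(a["pixels"][220:370,230:430],(800,600))[...,::-1]
cv2.imwrite("pics/s1.png",cv2.resize(w,(560,420)));save(b,"w1");find(b)
E
```

```text
t 2.95 ee [ 526.2 -366.    65. ] F [ 0.8 -0.5  1. ] open 25.9 grip 0.0 | shift [-0.03   0.001  0.065] turn [-0.001 -0.     0.002] mm 14
black [ 529.8 -301.3] [55.7 90.4] long-axis deg 85.78 z 57.1 29705
yellow [ 433.3 -259.7] [14.9 24.4] long-axis deg 67.08 z 57.0 1471
slab [ 488.6 -310.9] [118.  191.2] long-axis deg 177.68 z 56.2 111360
```

View pics/w1.png

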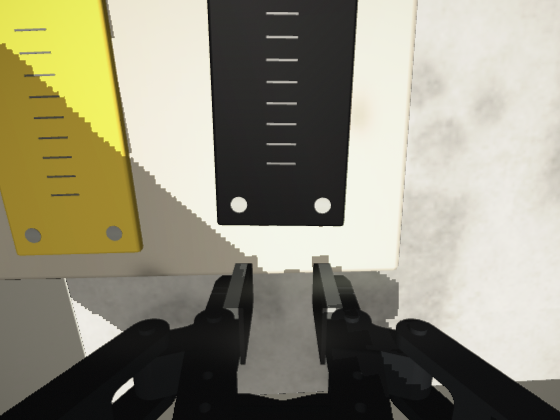

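View pics/s1.png

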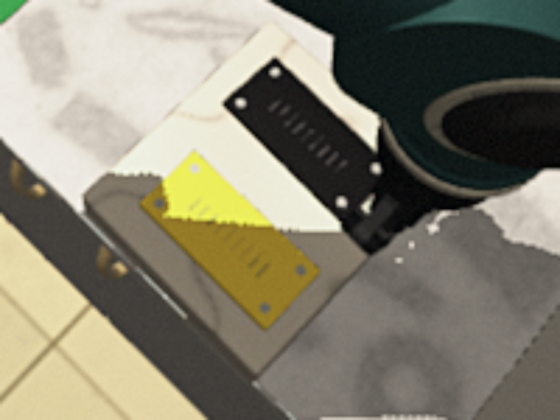

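The wrist view shows the fingertips at about (240,270) and (320,270), centred behind the card's near end (row 225, columns 218–345). I can go down now.

```bash
python3 -m inch '[[0,0,0.03,0,0,0,0.7],[0,0,0.055,0,0,0,0.7],[0,0,0.055,0,0,0,0.7],[0,0,0.055,0,0,0,0.7]]' 
python3 -m inch '[[0,0,0.008,0,0,0,0.7],[0,0,0.01,0,0,0,0.7],[0,0,0.01,0,0,0,0.7]]'
python3 -c "
from h import *
plan(530,-298,52,-4)
c=env.read_camera('scene')
cv2.imwrite('pics/s2.png',cv2.resize(c['pixels'][250:340,310:430],(800,600))[...,::-1])"
```

```text
time: 3.38
ee_pos: [526.6, -366.1, 54.5]
tcp_rot: [0.0, 0.729, 0.684, 0.0]
contact_force: [0.3, 0.4, -0.6]
opening: 25.7
grasp_force: 0.0
time: 3.63
ee_pos: [526.6, -366.2, 52.3]
tcp_rot: [0.0, 0.729, 0.684, -0.0]
contact_force: [-0.3, 0.2, 0.6]
opening: 25.6
grasp_force: 0.0
t 3.6333 ee [ 526.6 -366.2   52.3] F [-0.3  0.2  0.6] open 25.6 grip 0.0 | shift [ 0.341 -0.005  0.002] turn [0.    0.    0.002] mm 68
```

```bash
python3 -m inch '[[0,0,0.008,0,0,0,0.7],[0,0,0.008,0,0,0,0.7]]'
python3 -m inch '[[0.025,0,0,0,0,0,0.7],[0.04,0,0,0,0,0,0.7],[0.055,0,0,0,0,0,0.7],[0.07,0,0,0,0,0,0.7],[0.085,0,0,0,0,0,0.7],[0.1,0,0,0,0,0,0.7],[0.115,0,0,0,0,0,0.7],[0.13,0,0,0,0,0,0.7],[0.145,0,0,0,0,0,0.7],[0.16,0,0,0,0,0,0.7],[0.17,0,0,0,0,0,0.7],[0.17,0,0,0,0,0,0.7]]'
python3 - <<'E'
from h import *
plan(530,-293,51,-4)
for n in("wrist","scene","top"): print(n);find(env.read_camera(n))
E
```

```text
time: 3.85
ee_pos: [526.5, -366.1, 50.5]
tcp_rot: [-0.0, 0.729, 0.684, -0.0]
contact_force: [-0.3, 0.2, 0.5]
opening: 25.4
grasp_force: 0.0
time: 4.85
ee_pos: [528.9, -331.7, 50.7]
tcp_rot: [-0.0, 0.729, 0.684, 0.0]
contact_force: [-0.5, 0.7, -0.1]
opening: 25.5
grasp_force: 0.0
t 4.85 ee [ 528.9 -331.7   50.7] F [-0.5  0.7 -0.1] open 25.5 grip 0.0 | shift [ 0.193 -0.007 -0.001] turn [ 0.    -0.     0.002] mm 39
wrist
black [ 530.6 -283. ] [ 55.8 116.9] long-axis deg 86.25 z 57.1 38226
yellow [ 451.7 -257.6] [30.4 49.2] long-axis deg 87.57 z 56.8 789
slab [ 490.9 -295.2] [150.6 188. ] long-axis deg 177.25 z 56.1 136753
scene
black [ 532.8 -259.5] [ 55. 113.] long-axis deg 86.49 z 56.0 1232
yellow [ 451.6 -249. ] [33.  66.6] long-axis deg 133.84 z 56.1 233
slab [ 485.3 -286.1] [171.7 199.4] long-axis deg 178.07 z 51.6 7224
mat [455.4  57.8] [124.2 195.6] long-axis deg 89.65 z 2.9 3723
top
black [ 531.8 -253.3] [ 54.8 105.4] long-axis deg 86.33 z 55.1 946
slab [ 515.2 -265.5] [134.6 140.1] long-axis deg 178.37 z 52.2 2045
mat [454.8  61. ] [124.6 193.9] long-axis deg 90.12 z 2.3 4404
```

```bash
python3 -m inch '[[0.015,0,0,0,0,0,0.7],[0.035,0,0,0,0,0,0.7],[0.055,0,0,0,0,0,0.7],[0.075,0,0,0,0,0,0.7],[0.095,0,0,0,0,0,0.7],[0.115,0,0,0,0,0,0.7],[0.135,0,0,0,0,0,0.7],[0.155,0,0,0,0,0,0.7],[0.175,0,0,0,0,0,0.7],[0.185,0,0,0,0,0,0.7],[0.195,0,0,0,0,0,0.7],[0.2,0,0,0,0,0,0.7]]' >/dev/null
python3 -m inch '[[0,0,0,0,0,0,0.7],[-0.02,0,0,0,0,0,0.7],[-0.08,0,0,0,0,0,0.7],[-0.08,0,-0.2,0,0,0,0.7],[-0.08,0,-0.5,0,0,0,0.7],[-0.08,0,-0.5,0,0,0,0.7],[-0.08,0,-0.5,0,0,0,0.7]]'
python3 - <<'E'
from h import *
plan(530,-293,51,-4)
for n in("wrist","scene","top"):
    print(n);c=env.read_camera(n);find(c)
    if n=="wrist": save(c,"w3")
E
```

```text
time: 6.58
ee_pos: [531.5, -310.9, 155.3]
tcp_rot: [0.003, 0.73, 0.684, 0.001]
contact_force: [1.3, 0.1, -0.8]
opening: 25.8
grasp_force: 0.0
t 6.5833 ee [ 531.5 -310.9  155.3] F [ 1.3  0.1 -0.8] open 25.8 grip 0.0 | shift [ 0.09  -0.016  0.521] turn [0.002 0.001 0.001] mm 106
wrist
black [ 534.1 -230.9] [55.8 99.2] long-axis deg 86.42 z 57.0 14492
yellow [ 436.5 -266.1] [59.1 67.3] long-axis deg 87.77 z 57.0 5830
slab [ 485.5 -274.4] [190.7 199.8] long-axis deg 177.82 z 51.7 74440
scene
black [ 534.4 -227.7] [ 54.5 129. ] long-axis deg 85.97 z 56.0 1270
yellow [ 438.1 -268.1] [53.8 65.5] long-axis deg 88.08 z 56.1 530
slab [ 486.8 -266.3] [200.6 211.1] long-axis deg 87.87 z 51.1 8492
mat [455.8  58.3] [124.  194.6] long-axis deg 90.01 z 2.9 3714
top
black [ 534.5 -220.3] [ 55.8 116.5] long-axis deg 86.45 z 55.2 1223
slab [ 540.9 -222.1] [119.1 195.4] long-axis deg 136.73 z 52.7 2602
mat [454.9  60.9] [124.3 193.6] long-axis deg 89.95 z 2.3 4407
```

View pics/w3.png

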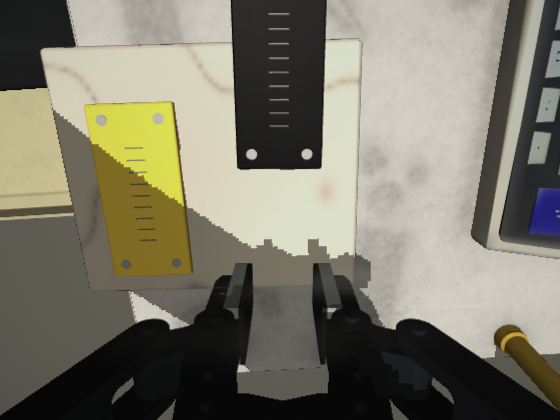

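The card now overhangs by about 41 mm: its right end is at y≈-280.5 and the slab edge at -202. The wrist view shows the yellow card unmoved. Next I go over the overhanging end and use the wrist depth to measure the fingertip height at the grasp opening.

```bash
python3 -m inch '[[0.67,-0.02,0,0,0,0,0.34],[0.67,-0.02,0,0,0,0,0.34],[0.67,-0.02,0,0,0,0,0.34],[0.67,-0.02,0,0,0,0,0.34],[0.67,-0.02,0,0,0,0,0.34],[0.67,-0.02,0,0,0,0,0.34]]' 
cat > tip.py <<'E'
from h import *
c=env.read_camera("wrist");o=env.get_obs();P=(cloud(c)-o["ee_pos"])@tool(o).as_matrix()
m=(c["depth"]>0)&(abs(P[...,0])<16)&(abs(P[...,1])<60)&(abs(P[...,1])>10)&(P[...,2]>-60)&(P[...,2]<10)
Q=P[m];print("open",o["opening"],len(Q))
for s in(-1,1):
    q=Q[Q[:,1]*s>0]
    if len(q)>20: print(s,"tip z pct",np.percentile(q[:,2],[90,97,99,100]).round(1),"x",np.percentile(q[:,0],[2,98]).round(1),"inner |y|",np.percentile(abs(q[:,1]),[1,99]).round(1))
plan(537.4,-176,75,-3.7)
E
python3 tip.py
python3 -m inch '[[0,0,0,0,0,0,0.23],[0,0,0,0,0,0,0.23],[0,0,0,0,0,0,0.23]]'>/dev/null;python3 tip.py
```

```text
time: 7.23
ee_pos: [534.6, -174.0, 149.9]
tcp_rot: [-0.0, 0.729, 0.684, -0.001]
contact_force: [-0.1, 0.5, 0.7]
opening: 56.3
grasp_force: 0.0
open 56.23939333447744 14623
-1 tip z pct [-20.3 -12.2  -8.8  -4.8] x [-8. 15.] inner |y| [28.5 58.9]
1 tip z pct [-20.5 -12.4  -8.9  -4.9] x [-7.9 15. ] inner |y| [27.1 58.4]
t 7.2833 ee [ 534.4 -175.   150.1] F [-0.6 -1.1  0.1] open 56.2 grip 0.0 | shift [-0.004  0.015  0.375] turn [-0.  0. -0.] mm 75
open 65.81186919014489 11684
-1 tip z pct [-19.3 -12.9 -10.   -6.9] x [-9.1 13.8] inner |y| [33.2 58.8]
1 tip z pct [-19.4 -13.1  -9.9  -6.6] x [-9.2 13.7] inner |y| [31.7 58.2]
t 7.5833 ee [ 534.7 -175.1  150.6] F [ 0.1 -0.6  0.4] open 65.8 grip 0.0 | shift [-0.003  0.014  0.378] turn [-0.  0. -0.] mm 76
```

```bash
python3 -m inch '[[-0.003,0.014,0.15,0,0,0,0.23],[-0.003,0.014,0.35,0,0,0,0.23],[-0.003,0.014,0.43,0,0,0,0.23],[-0.003,0.014,0.43,0,0,0,0.23],[-0.003,0.014,0.43,0,0,0,0.23]]'
python3 - <<'E'
from h import *
plan(537.4,-176,45,-3.7);c=env.read_camera("wrist");save(c,"w4");find(c)
E
```

```text
time: 8.0
ee_pos: [537.3, -175.7, 64.7]
tcp_rot: [-0.0, 0.73, 0.684, -0.001]
contact_force: [0.7, -0.2, 0.3]
opening: 65.9
grasp_force: 0.0
t 8.0 ee [ 537.3 -175.7   64.7] F [ 0.7 -0.2  0.3] open 65.9 grip 0.0 | shift [-0.001  0.001  0.099] turn [-0.  0. -0.] mm 20
black [ 534.7 -203.3] [78.7 87. ] long-axis deg 86.77 z 57.1 18198
slab [ 534.4 -208.4] [97.2 99.8] long-axis deg 176.37 z 56.9 24375
```

View pics/w4.png

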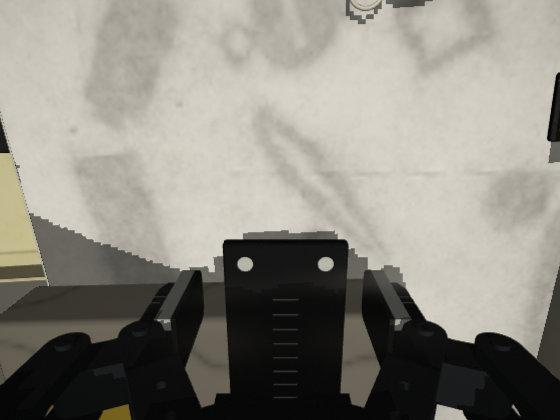

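The wrist view shows the overhanging end (columns 223–347, end at row 240) centred between the open pads (about 200 and 365). Down, then close.

```bash
python3 -m inch '[[0,0,0.05,0,0,0,0.23],[0,0,0.098,0,0,0,0.23],[0,0,0.098,0,0,0,0.23],[0,0,0.098,0,0,0,0.23]]'
python3 -m inch '[[0,0,0,0,0,0,0.3],[0,0,0,0,0,0,0.4],[0,0,0,0,0,0,0.45],[0,0,0,0,0,0,0.45],[0,0,0,0,0,0,0.45],[0,0,0,0,0,0,0.45]]' 60
```

```text
time: 8.38
ee_pos: [537.5, -175.0, 45.0]
tcp_rot: [-0.0, 0.729, 0.684, -0.0]
contact_force: [0.3, 0.1, 0.7]
opening: 65.9
grasp_force: 0.0
time: 8.88
ee_pos: [537.9, -175.2, 45.7]
tcp_rot: [0.0, 0.729, 0.684, 0.0]
contact_force: [-2.3, 1.0, 4.9]
opening: 54.1
grasp_force: 62.0
```

```bash
python3 -m inch '[[0,0,-0.03,0,0,0,0.45],[0,0,-0.06,0,0,0,0.45],[0,0,-0.12,0,0,0,0.45],[0,0,-0.2,0,0,0,0.45],[0,0,-0.3,0,0,0,0.45],[0,0,-0.4,0,0,0,0.45],[0,0,-0.4,0,0,0,0.45],[0,0,-0.4,0,0,0,0.45]]'
python3 - <<'E'
from h import *
plan(455,105,100,0)
c=env.read_camera("scene");P=cloud(c);p=c["pixels"]
m=(p.max(-1)<75)&(P[...,0]>500)&(P[...,0]<575)&(P[...,1]>-300)&(P[...,1]<-185)&(P[...,2]>80)&(P[...,2]<175)
A=np.c_[P[m][:,:2],np.ones(m.sum())];print(m.sum(),np.linalg.lstsq(A,P[m][:,2],rcond=None)[0])
cv2.imwrite('pics/s5.png',cv2.resize(c['pixels'][150:375,200:500],(800,600))[...,::-1])
E
```

```text
time: 9.55
ee_pos: [538.2, -175.1, 126.7]
tcp_rot: [0.001, 0.729, 0.684, 0.001]
contact_force: [0.3, -0.4, -1.7]
opening: 53.7
grasp_force: 63.3
t 9.55 ee [ 538.2 -175.1  126.7] F [ 0.3 -0.4 -1.7] open 53.7 grip 63.3 | shift [ 1.371 -0.505  0.132] turn [ 0.001  0.    -0.02 ] mm 293
1425 [2.79482431e-02 4.10852433e-02 1.31393169e+02]
```

View pics/s5.png

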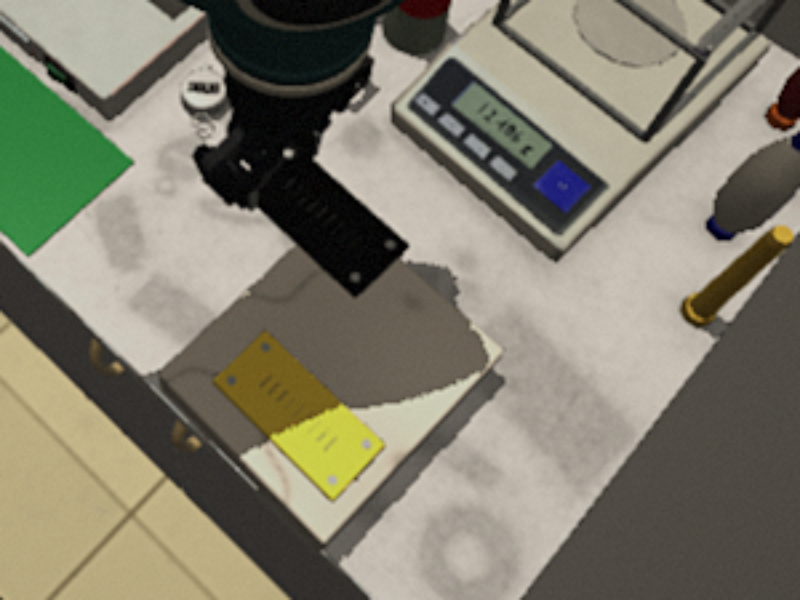

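The card is held nearly level, drooping about 2°, and the yellow card and counter are untouched. Carry it to the mat.

```bash
python3 -m inch '[[0.05,-0.1,0,0,0,-0.02,0.45],[0.15,-0.25,0,0,0,-0.02,0.45],[0.3,-0.35,0,0,0,-0.02,0.45],[0.45,-0.45,0,0,0,-0.02,0.45],[0.6,-0.5,0,0,0,-0.02,0.45],[0.7,-0.5,0,0,0,-0.02,0.45],[0.7,-0.5,0,0,0,-0.02,0.45]]' >/dev/null
python3 -m inch '[[0.07,0,0,0,0,0,0.45],[0.2,0,0,0,0,0,0.45],[0.35,0,0,0,0,0,0.45],[0.5,0,0,0,0,0,0.45],[0.62,0,0,0,0,0,0.45],[0.67,0,0,0,0,0,0.45],[0.67,0,0,0,0,0,0.45],[0.67,0,0,0,0,0,0.45]]' 
python3 - <<'E'
from h import *
plan(455.2,106,60,0)
for n in ("top","scene"):
    c=env.read_camera(n);P=cloud(c);p=c["pixels"]
    m=(p.max(-1)<75)&(P[...,0]>400)&(P[...,0]<510)&(P[...,1]>-60)&(P[...,1]<75)&(P[...,2]>100)&(P[...,2]<160)
    k,l,s,_=cv2.connectedComponentsWithStats(m.astype(np.uint8));m=l==1+np.argmax(s[1:,4])
    print(n,rect(P,m)[0],"y,x min",P[m].min(0).round(1),P[m].max(0).round(1))
    A=np.c_[P[m][:,:2],np.ones(m.sum())];print(m.sum(),np.linalg.lstsq(A,P[m][:,2],rcond=None)[0])
E
```

```text
time: 10.85
ee_pos: [446.8, 104.5, 124.8]
tcp_rot: [0.0, 0.707, 0.707, -0.001]
contact_force: [-0.0, -0.5, -0.5]
opening: 54.0
grasp_force: 63.4
t 10.85 ee [446.8 104.5 124.8] F [-0.  -0.5 -0.5] open 54.0 grip 63.4 | shift [0.008 0.042 0.324] turn [-0.  0. -0.] mm 65
top ((446.56072998046875, 37.20185852050781), (55.55023956298828, 76.0126724243164), 0.6209688782691956) y,x min [418.7  -1.  127.5] [474.2  75.  138.3]
1054 [-1.92156230e-03  6.05094634e-03  1.34218198e+02]
scene ((446.9523010253906, 35.1588249206543), (54.02090072631836, 79.83789825439453), 0.2349158227443695) y,x min [419.8  -4.8 128.2] [473.9  75.  137.6]
890 [3.00129817e-03 5.14622554e-03 1.32667724e+02]
```

```bash
python3 -m inch '[[0.012,0.042,0.05,0,0,0,0.45],[0.012,0.042,0.2,0,0,0,0.45],[0.012,0.042,0.35,0,0,0,0.45],[0.012,0.042,0.5,0,0,0,0.45],[0.012,0.042,0.57,0,0,0,0.45],[0.012,0.042,0.59,0,0,0,0.45],[0.012,0.042,0.59,0,0,0,0.45]]'
python3 -m inch '[[0,0,0.01,0,0,0,0.45],[0,0,0.02,0,0,0,0.45],[0,0,0.025,0,0,0,0.45],[0,0,0.025,0,0,0,0.45],[0,0,0.025,0,0,0,0.45]]'
python3 - <<'E'
from h import *
plan(455.2,106.5,-1.3,0);c=env.read_camera("scene");P=cloud(c)
cv2.imwrite('pics/s6.png',cv2.resize(c['pixels'][130:280,130:330],(800,600))[...,::-1])
c=env.read_camera("top");P=cloud(c);p=c["pixels"]
m=(p.max(-1)<75)&(abs(P[...,0]-455)<40)&(P[...,1]>-60)&(P[...,1]<75)&(P[...,2]<30);print(rect(P,m),P[m][:,1].min())
E
```

```text
time: 11.53
ee_pos: [455.2, 106.0, 6.6]
tcp_rot: [-0.0, 0.708, 0.706, -0.001]
contact_force: [0.1, 0.6, -0.2]
opening: 53.8
grasp_force: 63.7
time: 11.95
ee_pos: [455.6, 107.6, 2.5]
tcp_rot: [0.0, 0.708, 0.707, 0.0]
contact_force: [-1.2, 0.8, -0.7]
opening: 53.2
grasp_force: 63.7
t 11.95 ee [455.6 107.6   2.5] F [-1.2  0.8 -0.7] open 53.2 grip 63.7 | shift [-0.006 -0.002  0.019] turn [ 0. -0. -0.] mm 4
(((454.9237976074219, 38.29722595214844), (58.204647064208984, 73.60935974121094), 0.5150527358055115), np.float64(11.088713704878359), np.int64(789)) 1.5642352966892181
```

View pics/s6.png

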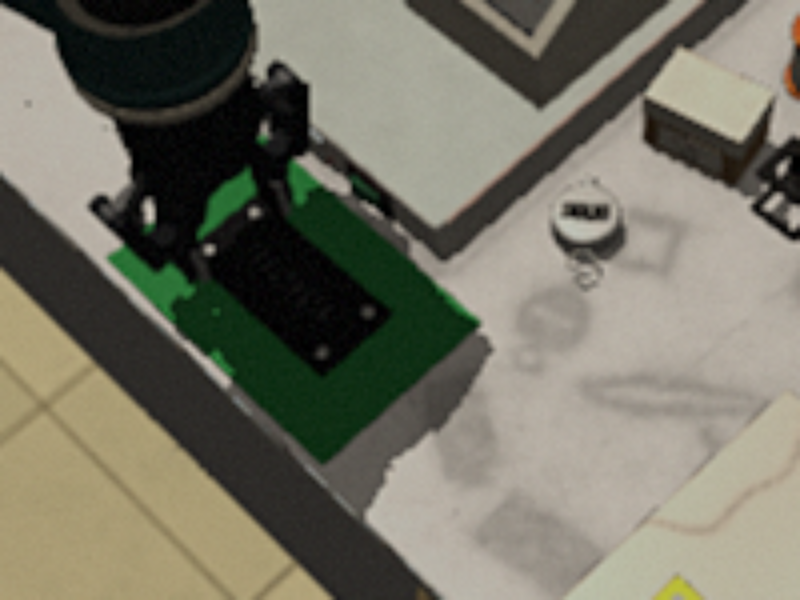

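The scene view shows the card centred on the mat and aligned with it, still about 3 mm up. I lower in small steps until it touches.

```bash
python3 -m inch '[[-0.003,0,0.006,0,0,0,0.45],[-0.004,0,0.012,0,0,0,0.45],[-0.004,0,0.012,0,0,0,0.45],[-0.004,0,0.012,0,0,0,0.45]]'
python3 -m inch '[[0,0,0.004,0,0,0,0.45],[0,0,0.006,0,0,0,0.45],[0,0,0.006,0,0,0,0.45],[0,0,0.006,0,0,0,0.45]]'
```

```text
time: 12.38
ee_pos: [455.4, 106.6, -0.4]
tcp_rot: [-0.0, 0.708, 0.707, -0.0]
contact_force: [0.4, 0.3, -2.0]
opening: 53.5
grasp_force: 63.8
time: 12.72
ee_pos: [455.5, 106.6, -0.7]
tcp_rot: [-0.0, 0.708, 0.706, 0.0]
contact_force: [-9.2, -2.0, 32.2]
opening: 53.8
grasp_force: 81.7
```

Contact. I ease off slightly, release and rise.

```bash
python3 -m inch '[[0,0,-0.003,0,0,0,0.45],[0,0,-0.003,0,0,0,0.45],[0,0,-0.003,0,0,0,0.36],[0,0,-0.003,0,0,0,0.3],[0,0,-0.003,0,0,0,0.2],[0,0,-0.003,0,0,0,0.2],[0,0,-0.003,0,0,0,0.2]]'
python3 -m inch '[[0,0,-0.03,0,0,0,0.2],[0,0,-0.1,0,0,0,0.2],[0,0,-0.3,0,0,0,0.2],[0,0,-0.5,0,0,0,0.2],[0,0,-0.7,0,0,0,0.2],[0,0,-0.9,0,0,0,0.2],[0,0,-0.9,0,0,0,0.2],[0,0,-0.9,0,0,0,0.2]]'
python3 - <<'E'
from h import *
for n in("top","scene"):
    c=env.read_camera(n);find(c);P=cloud(c);p=c["pixels"]
    m=(p.max(-1)<75)&(abs(P[...,0]-455)<45)&(abs(P[...,1]-60)<75)&(P[...,2]<30);print(n,rect(P,m))
    if n=="scene": cv2.imwrite('pics/s7.png',cv2.resize(c['pixels'][130:355,120:420],(800,600))[...,::-1])
E
```

```text
time: 13.3
ee_pos: [455.4, 106.6, -0.9]
tcp_rot: [0.0, 0.708, 0.707, -0.0]
contact_force: [-0.3, 0.6, 0.1]
opening: 68.6
grasp_force: 0.0
time: 13.97
ee_pos: [456.2, 107.2, 181.2]
tcp_rot: [0.0, 0.707, 0.707, 0.002]
contact_force: [-0.7, 0.8, -0.9]
opening: 68.0
grasp_force: 0.0
black [621.   30.1] [ 0.7 17.5] long-axis deg 86.81 z 62.3 9
yellow [ 436.9 -293.7] [ 54.3 119.3] long-axis deg 88.34 z 55.1 1323
slab [ 484.4 -284.3] [169.6 199.8] long-axis deg 177.62 z 49.6 6971
mat [454.8  61. ] [124.3 193.1] long-axis deg 89.98 z 2.3 3108
top (((453.83453369140625, 59.59238052368164), (57.874488830566406, 118.2349853515625), 1.4791773557662964), np.float64(8.140496960004516), np.int64(1144))
black [588.7  -0.7] [  5.  122.4] long-axis deg 178.69 z 48.6 50
yellow [ 437.6 -294.1] [ 55.  118.5] long-axis deg 88.17 z 56.1 1647
slab [ 486.1 -286.8] [170.2 200.4] long-axis deg 177.84 z 50.5 8406
mat [455.3  80.3] [122.7 151.6] long-axis deg 89.81 z 2.8 1344
scene (((455.0809326171875, 60.00725555419922), (149.9140167236328, 89.8969955444336), 89.9471206665039), np.float64(4.079480166716112), np.int64(2318))
```

View pics/s7.png

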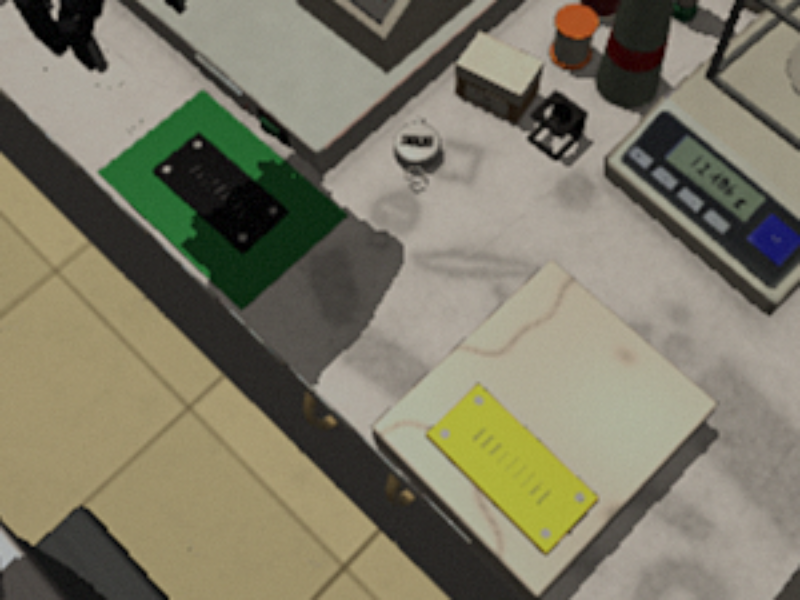

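The card lies flat in the middle of the mat: centre (453.8, 59.6) against the mat's (454.8, 61), turned about 1°. The yellow card and counter are unmoved and the gripper is clear.

```bash
python3 -c "
from rig import env
print(env.job_done())"
```

```text
the job is handed in; nothing more can be done
None
```

The job is handed in: I pushed the black card about 41 mm over the slab's left edge, gripped it by that end, and laid it flat on the green mat within about 2 mm of centre, at about 14 s with the yellow card and tally counter unmoved.

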